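Swap the decorations on the hook stands

ROBOT

A 6-joint arm with a two-finger parallel gripper is mounted at the origin on the work surface. World frame = base frame: x ahead of the robot, y to its left, z up, the work surface at z = 0. Lengths are in m, angles in rad, forces in N, time in s.
With the tool pointing down it reaches from about 0.35 to 0.975 m from the base axis. Payload 4.9 kg.
Tool frame: the origin (TCP) lies at the very end of the fingers, on their centre line; the grasp point (between the pads) lies ctrl.hold_point_z behind it (ctrl.hold_point_z is the distance from the TCP to the grasp point, in m); z points along the fingers, y is the line along which they close (so a half turn about z gives the same grasp; the last joint's range is limited). The gripper opens to 85 mm and grips with 20 to 120 N. Pads are 22 mm wide; open, the fingers measure 114 mm over their backs; the gripper's body (76 mm by 85 mm) begins 54 mm behind the grasp point. The pads swing forward as they close: fully open they stand 13 mm farther back than shut.
Start: joints at [-1.338, 0.053, 1.613, -0, 1.476, -0.119], TCP at [0.215, -0.587, 0.231] pointing down, gripper open.
Joint ranges: [-3.01, 3.01], [-1.01, 2.22], [0.06, 2.58], [-1.02, 4.17], [0.09, 2.62], [-3.14, 3.14]. Speed limits (rad/s): [2.57, 2.57, 3.14, 3.14, 3.14, 3.14].

INTERFACE

Orientations are given as a rotation vector (axis times angle).
In Python, from station import ctrl gives the robot as it stands. The module is installed in compiled form; this text tells all that it offers.
- The arm moves only by the tool jog_arm, never from a script. Its argument "deltas" is a list of rows, each a list of 3 entries, a list of its own where there are three numbers: the closure, from -1 (fully open) to 1 (shut), then the shift along the world's x, y, z scaled (see below), then the turn, a rotation vector about the world's x, y, z scaled (see below). A call has 1 to 12 rows; each row is the pose to reach, as a shift and turn from the pose commanded when the call began, turning the shorter way round; what a row does not reach only later rows make up. The controller multiplies each number of a shift by 0.4 m and each number of a turn by 180 degrees. A row lasts 1/12 s, in which the tool goes at most 41.7 mm and 7.16 degrees, less where a joint would pass 70% of its speed; a pose out of reach is approached as far as the arm can. A call with a number of a shift or a turn outside -1 to 1 is refused whole. A call with a gripper value outside its range is refused whole. The fingers move at their own pace and stop on an object; "squeeze" is the grip in N (left out, the last holds). Time passes only in rows, so rows that repeat a pose let the fingers close. It gives the time, the measured TCP pose, the force, the opening and the grip force at its end, in the units of the state.
- ctrl.get_obs(): the state, without advancing time (a new reading comes with each control period).
- ctrl.get_image(name): name is "side" or "top" or "wrist"; returns the picture (480x640x3 uint8, red, green, blue); there is no depth.
- ctrl.get_calibration(name): a dict with "K" (3x3 intrinsics, pixels), "extrinsics" (4x4, takes a point from world to camera coordinates). Camera axes: x right, y down, z forward; pixel columns grow to the right and rows downward; lengths in m; the calibration is good to about 2 mm. A picture is of the moment at which its call begins: read the wrist's pose just before it. get_calibration takes no time and is no camera call; for the wrist camera it gives the pose at the moment of the call.
- ctrl.finish_job(): hands the job in; it is judged then, once.
The state is a dict: "t": time; "q": joint angles; "dq": joint speeds; "effort": joint torques, N m; "tool_pos": TCP position; "tool_rot": TCP orientation; "contact_force": force on the tool from outside, world axes, zero at the start; "wrist_torque": the same for the moment, N m; "opening": finger opening in m; "grip_force": force on a finger pad.
Only numpy, scipy, OpenCV 4.12 (cv2) and the standard library are available. Lean on these libraries where they do the work, as an engineer would, in place of code of your own. Each camera call takes 0.05 s, during which the arm holds its last target. There are 200 camera calls.

TASK

Lift the wooden wreath ring off the taller of the two hook stands and hang it on the shorter one instead; then hang the little basket by its handle on the taller stand's hook. Leave both hanging freely and still, and do not push or tip the gift box, the mug or the paper tree.

Things in the scene. Friction and masses are not known exactly. Their poses are not given: they have to be found in the camera images.
- tall_stand: taller dark steel hook stand. Origin: centre of its base on the table; the hook points along its own -x. Base 100 mm across, 18 mm high; post 16 mm thick, 300 mm high. Hook: level flat strip 12 mm wide, 5 mm thick, top face at 270 mm, running from the post to x = -110 mm, where a 5 mm thick lip turns up to 20 mm above the strip. Heavy, does not move.
- tall_stand_seat (a point): middle of the taller hook's strip, on its top face, 60 mm from the post's axis towards the lip (45 mm from the lip's inner face); axes as the stand's
- short_stand: shorter dark steel hook stand. Origin: centre of its base on the table; the hook points along its own -x. Base 100 mm across, 18 mm high; post 16 mm thick, 230 mm high. Hook: level flat strip 12 mm wide, 5 mm thick, top face at 200 mm, running from the post to x = -110 mm, where a 5 mm thick lip turns up to 20 mm above the strip. Heavy, does not move.
- short_stand_seat (a point): middle of the shorter hook's strip, on its top face, 60 mm from the post's axis towards the lip; axes as the stand's
- wreath: plain upright wooden ring of 12 mm round rod, 112 mm across outside, 87 mm inside, hung on the taller hook at the start, the strip passing through it. Origin at the ring's centre, own x along the ring's axis (horizontal as it hangs); hung, the centre is 43 mm below the strip's top face. About 90 g.
- basket: slatted wooden basket with three fixed baubles, at one of three places before the stands. 60 (x) by 110 (y) mm, walls 55 mm high. Origin: centre of its underside, z up. Stiff handle of 10 mm round rod in its y-z plane: uprights at y = +-52 mm, a level bar along y, 88 mm long, axis 120 mm above the underside. It does not fold. About 160 g.
- basket_handle (a point): middle of the basket's level handle bar, on its axis; axes as the basket's
- gift_box: red gift box with dark ribbon, 126 x 96 x 69 mm high, loose bystander; origin at the centre of its underside
- mug: clay-coloured mug, 76 mm across, 85 mm high, handle on its +y side reaching about 40 mm out, loose bystander; origin at the centre of its underside
- paper_tree: white paper tree of four cones on a dark wooden trunk and foot, 76 mm across at the widest, 194 mm high, loose bystander between the stands; origin at the centre of its underside
Mind the look-alikes: they are no part of the job. Leave any turquoise look-alike of the short_stand alone.

How it is judged:
On the way, in this order (a step that is already met when the one before it is completed fails the run):
1. the wreath ring hangs on the shorter stand's hook, let go (x of wreath in the frame of short_stand_seat between -0.06 and 0.06 m and y of wreath in the frame of short_stand_seat between -0.025 and 0.025 m and z of wreath in the frame of short_stand_seat between -0.062 and -0.03 m and angle between wreath's own x axis and vertical between 1.2 and 1.94 rad and contact force between wreath and short_stand above 0.2 N and contact force between wreath and the fingers below 0.05 N and linear speed of wreath below 0.08 m/s), for 0.2 s.
2. the basket hangs by its handle on the taller stand's hook, let go (x of basket_handle in the frame of tall_stand_seat between -0.06 and 0.06 m and y of basket_handle in the frame of tall_stand_seat between -0.03 and 0.03 m and z of basket_handle in the frame of tall_stand_seat between -0.005 and 0.015 m and angle between basket's own z axis and vertical below 0.3 rad and contact force between basket and tall_stand above 0.4 N and contact force between basket and the fingers below 0.05 N and linear speed of basket below 0.08 m/s), for 0.2 s.
At the end, for the whole second after the job is handed in: Wreath upright (20 deg) on the shorter hook between lip and post, centre 30-62 mm below the strip top, within 25 mm sideways. Basket on the taller hook by its level bar, strip within 30 mm of the bar middle, tilt under 0.3 rad. Both borne by their stands, let go, under 0.08 m/s (all of step 1 and all of step 2); the robot touches nothing.
It fails at once if the gift box is pushed more than 30 mm or tipped (distance of gift_box from where it was at the start of the episode above 0.03 m or angle between gift_box's own z axis and vertical above 0.4 rad).
It fails at once if the mug is pushed more than 30 mm or tipped (distance of mug from where it was at the start of the episode above 0.03 m or angle between mug's own z axis and vertical above 0.4 rad).
It fails at once if the paper tree is pushed more than 30 mm or tipped (distance of paper_tree from where it was at the start of the episode above 0.03 m or angle between paper_tree's own z axis and vertical above 0.4 rad).
It also fails if it takes over 69 s, if anything falls off the work surface, if the arm or the gripper's body presses on something with over 40 N, if the wrist force passes 120 N, or if a joint passes its speed limit or range.

## Working session

There is one attempt and no reset: what is moved stays moved. The work goes in short steps, Python scripts to look and compute and a tool call to move; the robot and the scene stay as the last step left them, time stands still between calls to the robot, and variables do not carry over. Pictures are saved under pics/ and viewed, at most 10 in all, crops included, and the job is handed in when it is done.

Besides the shell and the picture viewer there is one more tool, called by a JSON object that holds its "name" and its "arguments", one argument or row to a line. jog_arm: Moves the arm, as the interface text tells. Its arguments: {"type":"object","properties":{"deltas":{"type":"array","items":{"type":"array"}},"squeeze":{"type":"number"}},"required":["deltas"]}

```bash
mkdir -p pics; python3 - <<'E'
from station import ctrl
import cv2,numpy as np
np.set_printoptions(precision=4,suppress=True)
o=ctrl.get_obs();print(o['t'],o['tool_pos'],o['tool_rot'],o['opening'],ctrl.hold_point_z)
for n in("side","top"):
    im=ctrl.get_image(n);cv2.imwrite(f"pics/{n}0.png",im[:,:,::-1])
    c=ctrl.get_calibration(n);print(n,c['K'],c['extrinsics'])
E
```

```text
0.0 [ 0.2152 -0.5861  0.2301] [-3.091  -0.5494  0.0002] 0.08529210109170628 0.0187
side [[505.3617   0.     325.5062]
 [  0.     505.3617 231.6642]
 [  0.       0.       1.    ]] [[-0.6955 -0.7184  0.012   0.429 ]
 [-0.5559  0.5274 -0.6425  0.3857]
 [ 0.4552 -0.4535 -0.7662  1.1127]
 [ 0.      0.      0.      1.    ]]
top [[463.514    0.     316.5639]
 [  0.     463.514  237.8556]
 [  0.       0.       1.    ]] [[ 0.0283 -0.9996 -0.0044  0.0478]
 [-0.9891 -0.0274 -0.1444  0.5861]
 [ 0.1443  0.0084 -0.9895  0.9943]
 [ 0.      0.      0.      1.    ]]
```

View pics/side0.png

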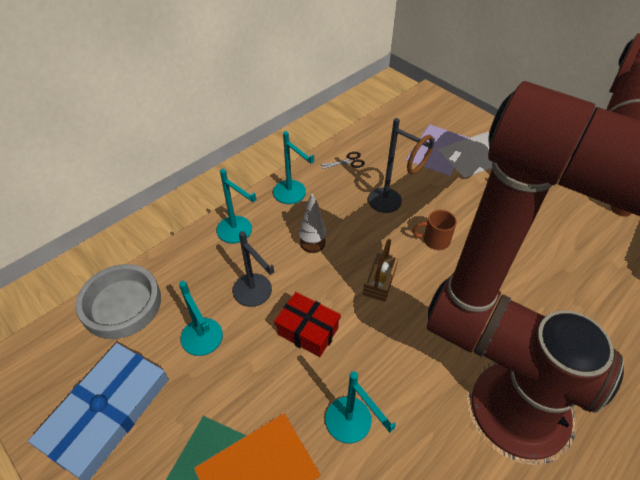

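View pics/top0.png

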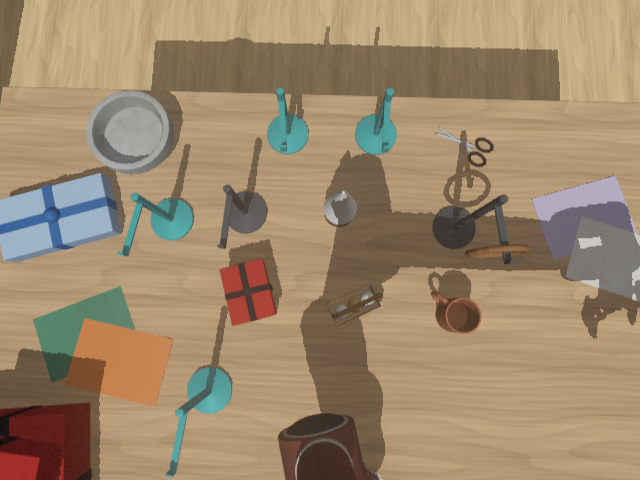

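```bash
python3 - <<'E'
import cv2,numpy as np
t=cv2.imread('pics/top0.png');s=cv2.imread('pics/side0.png')
f=lambda i,x,y:cv2.resize(i[y:y+90,x:x+120],(400,300),interpolation=cv2.INTER_CUBIC)
cv2.imwrite('pics/c1.png',np.vstack([np.hstack([f(t,425,185),f(t,190,170)]),np.hstack([f(t,295,260),f(s,330,225)])]))
E
```

```text
(no output)
```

View pics/c1.png

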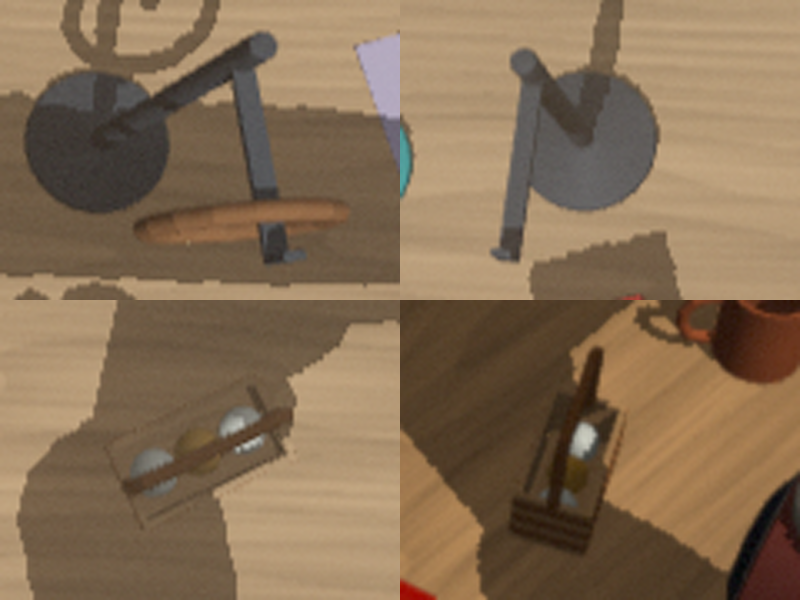

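```bash
cat > h.py <<'E'
from station import ctrl
import cv2,numpy as np
np.set_printoptions(precision=4,suppress=True)
C={n:ctrl.get_calibration(n) for n in("side","top")}
def bp(n,u,v,z):
    c=C[n];E=c['extrinsics'];R=E[:3,:3];o=-R.T@E[:3,3]
    d=R.T@np.linalg.inv(c['K'])@[u,v,1];return o+d*(z-o[2])/d[2]
def pj(n,P,c=None):
    c=c or C[n];E=c['extrinsics'];p=(np.atleast_2d(P)@E[:3,:3].T+E[:3,3])@c['K'].T;return p[:,:2]/p[:,2:]
E
python3 - <<'E'
from h import *
D={'tall':[(454.1,227.3,.018),(503.6,198.8,.30),(512.9,261.5,.29)],'short':[(245.5,212.3,.018),(227.2,188.6,.23),(221.5,246.8,.22)],
'bask':[(334.9,316.1,.125),(380.5,295.4,.125)],'wr':[(425+135/3.333,185+232/3.333,.227),(425+350/3.333,185+210/3.333,.227)],
'mug':[(462,316,.085)],'tree':[(340,208,.1)],'box':[(248,292,.069)]}
for k,v in D.items():
    P=[bp('top',*a) for a in v];print(k,*P)
    if k in('tall','short'):
        b=(P[0]+P[1])/2;d=P[2]-b;print('  yaw of hook',np.degrees(np.arctan2(d[1],d[0])),np.hypot(*d[:2]))
    if k in('bask','wr'): d=P[1]-P[0];print(' mid',(P[0]+P[1])/2,np.degrees(np.arctan2(d[1],d[0])),np.linalg.norm(d))
    print('  side px',*[pj('side',p)[0] for p in P])
E
```

```text
tall [ 0.6213 -0.2506  0.018 ] [ 0.6226 -0.2529  0.3   ] [ 0.5174 -0.2693  0.29  ]
  yaw of hook -170.47105549684073 0.10601056292374027
  side px [385.3382 196.7179] [396.997  118.6279] [433.2165 138.4347]
short [0.6433 0.2302 0.018 ] [0.6451 0.2313 0.23  ] [0.5371 0.2377 0.22  ]
  yaw of hook 176.28692180051922 0.10728465050195934
  side px [253.423  285.8367] [243.2668 232.2396] [272.7911 264.9278]
bask [0.4148 0.0222 0.125 ] [ 0.4587 -0.069   0.125 ]
 mid [ 0.4368 -0.0234  0.125 ] -64.30600115619393 0.10112130019039385
  side px [378.769  268.2168] [390.233  237.3128]
wr [ 0.5343 -0.2097  0.227 ] [ 0.5497 -0.3275  0.227 ]
 mid [ 0.542  -0.2686  0.227 ] -82.55238191099875 0.11878198607484043
  side px [408.8997 165.2758] [433.0579 141.5695]
mug [ 0.4217 -0.2448  0.085 ]
  side px [442.4554 219.5195]
tree [0.6418 0.0155 0.1   ]
  side px [315.0207 221.2812]
box [0.4593 0.2076 0.069 ]
  side px [308.8066 315.7833]
```

Side view: the two dark stands are at base pixels (252,290) (short) and (385,200) (tall). In the top view they're at (245,212) and (454,227). The turquoise stands at side (234,228), (289,190), (201,335) and (348,418) are look-alikes because of their colour, and the enlarged crop confirms the dark ones. The wreath is at top (498,251), and the basket handle runs from top (335,316) to (380,295). Reprojections into the side view agree.

I'll take the wreath at 45° off its top, on the +y side, so the fingers clear the strip and the lip.

{"name": "jog_arm", "arguments": {
  "deltas": [
    [-1,[0,0,0.1],[0,0,0.04]],
    [-1,[0,0,0.2],[0,0,0.08]],
    [-1,[0.1,0.1,0.325],[0,0,0.12]],
    [-1,[0.8,0.883,0.325],[0,0,0.4417]],
    [-1,[0.8,0.883,0.325],[0,0,0.4417]],
    [-1,[0.8,0.883,0.325],[0,0,0.4417]],
    [-1,[0.8,0.883,0.325],[0,0,0.4417]],
    [-1,[0.8,0.883,0.325],[0,0,0.4417]],
    [-1,[0.8,0.883,0.325],[0,0,0.4417]],
    [-1,[0.8,0.883,0.325],[0,0,0.4417]],
    [-1,[0.8,0.883,0.325],[0,0,0.4417]],
    [-1,[0.8,0.883,0.325],[0,0,0.4417]]
  ],
  "squeeze": 50
}}

```text
t: 1.1
tool_pos: [0.4888, -0.2843, 0.3574]
tool_rot: [-2.021, -2.405, 0.0]
contact_force: [-0.3, -1.0, -0.2]
opening: 0.0855
grip_force: 0.0
```

{"name": "jog_arm", "arguments": {
  "deltas": [
    [-1,[0,0,0],[0,0,0]],
    [-1,[0,0,0],[0,0,0]]
  ]
}}

```text
t: 1.27
tool_pos: [0.4889, -0.2845, 0.3573]
tool_rot: [-2.021, -2.404, 0.001]
contact_force: [0.7, -0.4, 1.1]
opening: 0.0851
grip_force: 0.0
```

{"name": "jog_arm", "arguments": {
  "deltas": [
    [-1,[0.1175,0.129,0],[0,0,0]],
    [-1,[0.1175,0.129,0],[0,0,0]],
    [-1,[0.1175,0.129,0],[0,0,0]],
    [-1,[0.1175,0.129,0],[0,0,0]]
  ]
}}

```text
t: 1.6
tool_pos: [0.5347, -0.2349, 0.357]
tool_rot: [-2.026, -2.4, 0.001]
contact_force: [-0.0, -0.8, -0.6]
opening: 0.0852
grip_force: 0.0
```

```bash
python3 - <<'E'
from h import *
o=ctrl.get_obs();print(o['tool_pos'],o['tool_rot'])
c=ctrl.get_calibration('wrist');im=ctrl.get_image('wrist')[:,:,::-1].copy()
u=np.array([-.986,-.166,0]);v=np.array([-.166,.986,0]);W=np.array([.542,-.2675,.227])
P=np.array([W+.0495*(np.cos(a)*v+np.sin(a)*np.array([0,0,1])) for a in np.linspace(0,6.28,40)])
for q in pj(0,P,c): cv2.circle(im,tuple(int(x) for x in q),1,(0,255,0),-1)
S=np.array([.622,-.252,.27])
for s in(.02,.06,.105):
    q=pj(0,S+u*s,c)[0];cv2.circle(im,tuple(int(x) for x in q),2,(255,0,0),-1)
q=pj(0,[.536,-.233,.262],c)[0];cv2.circle(im,tuple(int(x) for x in q),4,(0,0,255),1)
cv2.imwrite('pics/w1.png',im)
E
```

```text
[ 0.5347 -0.2349  0.357 ] [-2.0257 -2.3998  0.0013]
```

View pics/w1.png

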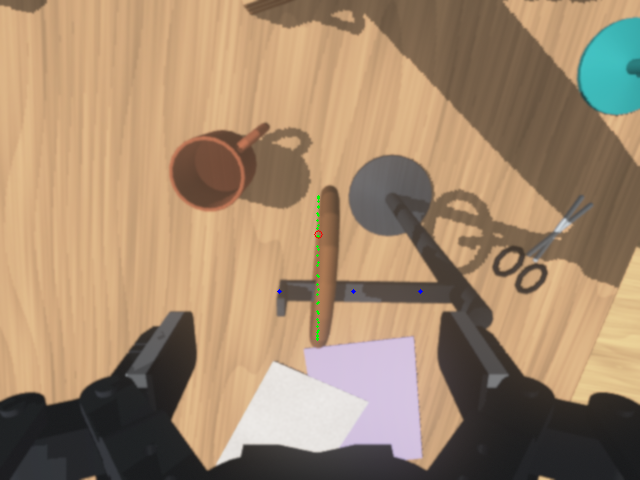

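The overlay shows the rod at pixel (329,234), about 6 mm nearer the post than my estimate of (318,234), and the ring is yawed about 3°. I'll correct for both and go down.

{"name": "jog_arm", "arguments": {
  "deltas": [
    [-1,[0.0195,0.007,0],[0,0,-0.0167]],
    [-1,[0.0195,0.007,-0.1],[0,0,-0.0167]],
    [-1,[0.0195,0.007,-0.2],[0,0,-0.0167]],
    [-1,[0.0195,0.007,-0.285],[0,0,-0.0167]],
    [-1,[0.0195,0.007,-0.285],[0,0,-0.0167]],
    [-1,[0.0195,0.007,-0.285],[0,0,-0.0167]],
    [1,[0.0195,0.007,-0.285],[0,0,-0.0167]],
    [1,[0.0195,0.007,-0.285],[0,0,-0.0167]],
    [1,[0.0195,0.007,-0.285],[0,0,-0.0167]],
    [1,[0.0195,0.007,-0.285],[0,0,-0.0167]],
    [1,[0.0195,0.007,-0.285],[0,0,-0.0167]],
    [1,[0.0195,0.007,-0.285],[0,0,-0.0167]]
  ]
}}

```text
t: 2.65
tool_pos: [0.543, -0.2319, 0.2446]
tool_rot: [2.088, 2.346, 0.0]
contact_force: [0.8, 0.8, 1.0]
opening: 0.0124
grip_force: 5.8
```

{"name": "jog_arm", "arguments": {
  "deltas": [
    [1,[0,0,0],[0,0,0]],
    [1,[0,0,0],[0,0,0]],
    [1,[0,0,0],[0,0,0]]
  ]
}}

```text
t: 2.9
tool_pos: [0.5431, -0.2319, 0.2444]
tool_rot: [2.088, 2.346, 0.0]
contact_force: [-0.5, 0.2, 3.8]
opening: 0.0103
grip_force: 48.8
```

{"name": "jog_arm", "arguments": {
  "deltas": [
    [1,[0,0,0.025],[0,0,0]],
    [1,[0,0,0.05],[0,0,0]],
    [1,[0,0,0.075],[0,0,0]],
    [1,[0,0,0.095],[0,0,0]],
    [1,[0,0,0.095],[0,0,0]],
    [1,[-0.04,-0.007,0.095],[0,0,0]],
    [1,[-0.08,-0.013,0.095],[0,0,0]],
    [1,[-0.12,-0.02,0.095],[0,0,0]],
    [1,[-0.16,-0.027,0.095],[0,0,0]],
    [1,[-0.2,-0.033,0.095],[0,0,0]],
    [1,[-0.22,-0.037,0.095],[0,0,0]],
    [1,[-0.22,-0.037,0.095],[0,0,0]]
  ]
}}

```text
t: 3.9
tool_pos: [0.4538, -0.2469, 0.2819]
tool_rot: [2.09, 2.345, -0.0]
contact_force: [0.2, -0.1, 0.0]
opening: 0.0103
grip_force: 48.9
```

```bash
python3 - <<'E'
from h import *
o=ctrl.get_obs();print(o['tool_pos'],o['tool_rot'],o['opening'],o['contact_force'])
cv2.imwrite('pics/s2.png',np.hstack([cv2.resize(ctrl.get_image('side')[90:240,340:490,::-1],(400,400)),cv2.resize(ctrl.get_image('wrist')[100:400,170:470,::-1],(400,400))]))
E
```

```text
[ 0.4538 -0.2469  0.2819] [ 2.0902  2.345  -0.0002] 0.010254318121425311 [ 0.2419 -0.0602  0.0087]
```

View pics/s2.png

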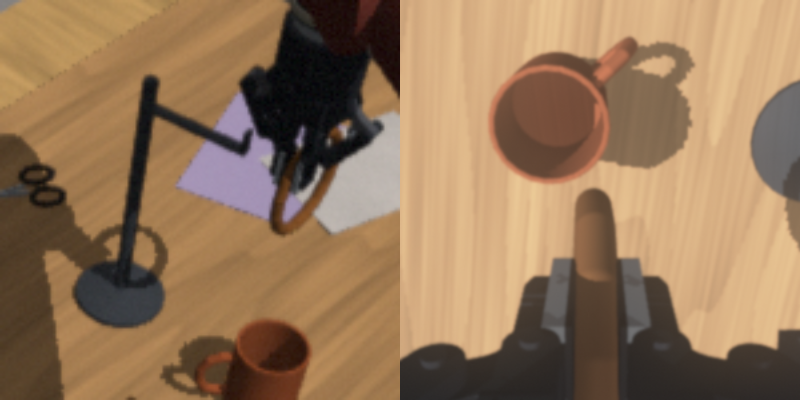

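Wreath is off the hook and firmly held, with its bottom about 0.21 m up. Next I'll carry it across.

{"name": "jog_arm", "arguments": {
  "deltas": [
    [1,[0,0.07,0],[0,0,0]],
    [1,[0,0.15,0],[0,0,-0.02]],
    [1,[0,0.23,0],[0,0,-0.04]],
    [1,[0,0.31,0],[0,0,-0.058]],
    [1,[0,0.39,0],[0,0,-0.058]],
    [1,[0,0.47,0],[0,0,-0.058]],
    [1,[0,0.55,0],[0,0,-0.058]],
    [1,[0,0.63,0],[0,0,-0.058]],
    [1,[0,0.7,0],[0,0,-0.058]],
    [1,[0,0.75,0],[0,0,-0.058]],
    [1,[0,0.75,0],[0,0,-0.058]],
    [1,[0,0.75,0],[0,0,-0.058]]
  ]
}}

```text
t: 5.0
tool_pos: [0.4551, 0.0545, 0.2818]
tool_rot: [2.29, 2.15, -0.0]
contact_force: [-0.1, -0.4, -0.5]
opening: 0.0103
grip_force: 48.9
```

{"name": "jog_arm", "arguments": {
  "deltas": [
    [1,[0,0.06,0],[0,0,0]],
    [1,[0,0.13,0],[0,0,0]],
    [1,[0,0.2,0],[0,0,0]],
    [1,[0,0.28,0],[0,0,0]],
    [1,[0,0.36,0],[0,0,0]],
    [1,[0,0.43,0],[0,0,0]],
    [1,[0.04,0.5,-0.05],[0,0,0]],
    [1,[0.06,0.54,-0.11],[0,0,0]],
    [1,[0.08,0.558,-0.17],[0,0,0]],
    [1,[0.08,0.558,-0.17],[0,0,0]],
    [1,[0.08,0.558,-0.17],[0,0,0]]
  ]
}}

```text
t: 5.92
tool_pos: [0.4863, 0.2756, 0.2118]
tool_rot: [-2.293, -2.145, 0.007]
contact_force: [0.1, 0.7, -0.2]
opening: 0.0103
grip_force: 49.0
```

```bash
python3 - <<'E'
from h import *
o=ctrl.get_obs();print(o['t'],o['tool_pos'],o['tool_rot'],o['opening'],o['contact_force'])
c=ctrl.get_calibration('wrist');w=ctrl.get_image('wrist')[:,:,::-1].copy();s=ctrl.get_image('side')[:,:,::-1].copy()
S=np.array([.6442,.2308,.2]);u=np.array([-.998,.0645,0])
for k in(.008,.06,.105):
    for im,q in((w,pj(0,S+u*k,c)[0]),(s,pj('side',S+u*k)[0])):cv2.circle(im,tuple(int(x) for x in q),2,(0,255,0),-1)
cv2.imwrite('pics/s3.png',np.hstack([cv2.resize(s[180:330,190:340],(400,400)),cv2.resize(w,(400,400))]))
E
```

```text
5.9167 [0.4863 0.2756 0.2118] [-2.2933 -2.1452  0.0071] 0.010259766269912405 [ 0.1084  0.7108 -0.1729]
```

View pics/s3.png

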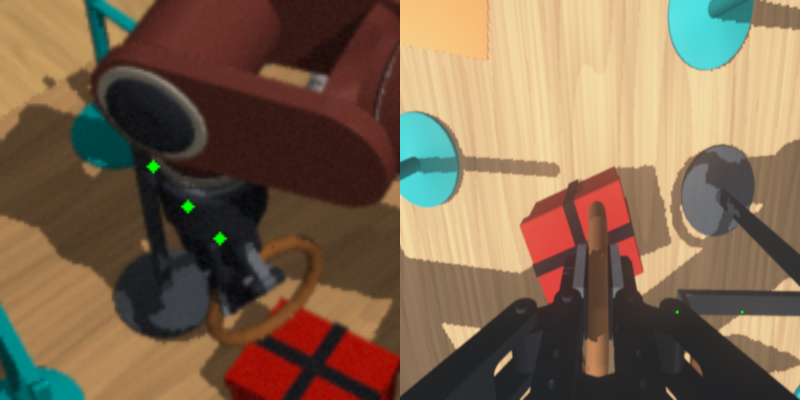

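The ring is upright in the grip, in front of the short hook. The strip shows in the wrist view at about row 302, right of the fingers, and the lip passes inside the ring. I'll slide it on.

{"name": "jog_arm", "arguments": {
  "deltas": [
    [1,[0.05,0.003,0],[0,0,0]],
    [1,[0.1,0,0],[0,0,0]],
    [1,[0.15,-0.003,0],[0,0,0]],
    [1,[0.2,-0.006,0],[0,0,0]],
    [1,[0.25,-0.009,0],[0,0,0]],
    [1,[0.25,-0.009,0],[0,0,0]],
    [1,[0.25,-0.009,-0.03],[0,0,0]],
    [1,[0.25,-0.009,-0.06],[0,0,0]],
    [1,[0.25,-0.009,-0.08],[0,0,0]],
    [1,[0.25,-0.009,-0.09],[0,0,0]],
    [1,[0.25,-0.009,-0.09],[0,0,0]]
  ]
}}

```text
t: 6.93
tool_pos: [0.585, 0.2727, 0.1754]
tool_rot: [-2.292, -2.146, 0.005]
contact_force: [-0.3, 0.4, -1.2]
opening: 0.0109
grip_force: 49.2
```

{"name": "jog_arm", "arguments": {
  "deltas": [
    [1,[0,0,-0.005],[0,0,0]],
    [1,[0,0,-0.01],[0,0,0]],
    [1,[0,0,-0.01],[0,0,0]]
  ]
}}

```text
t: 7.18
tool_pos: [0.5868, 0.2732, 0.1746]
tool_rot: [2.293, 2.147, 0.001]
contact_force: [-1.1, 0.2, 0.4]
opening: 0.0102
grip_force: 49.5
```

```bash
python3 - <<'E'
from h import *
o=ctrl.get_obs();print(o['t'],o['tool_pos'],o['tool_rot'],o['opening'],o['contact_force'],o['wrist_torque'])
w=ctrl.get_image('wrist')[:,:,::-1].copy();s=ctrl.get_image('top')[:,:,::-1].copy()
cv2.imwrite('pics/s4.png',np.hstack([cv2.resize(s[150:300,150:300],(400,400)),cv2.resize(w[120:420,200:500],(400,400))]))
E
```

```text
7.1833 [0.5868 0.2732 0.1746] [2.2931 2.1469 0.0011] 0.010243025374884559 [-1.1205  0.2216  0.402 ] [-0.0488  0.1416 -0.0329]
```

View pics/s4.png

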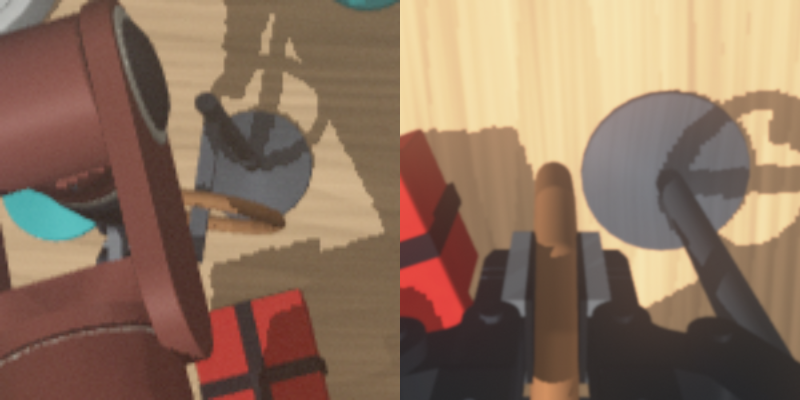

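The ring encloses the strip, with the strip entering it at top-view crop (205,205). I'll release and rise.

{"name": "jog_arm", "arguments": {
  "deltas": [
    [1,[0,0,-0.005],[0,0,0]],
    [-0.6,[0,0,-0.005],[0,0,0]],
    [-0.6,[0,0,-0.005],[0,0,0]],
    [-1,[0,0,-0.005],[0,0,0]],
    [-1,[0,0,-0.005],[0,0,0]],
    [-1,[0,0,-0.005],[0,0,0]],
    [-1,[0,0,-0.005],[0,0,0]],
    [-1,[0,0,-0.005],[0,0,0]],
    [-1,[0,0,0.05],[0,0,0]],
    [-1,[0,0,0.12],[0,0,0]],
    [-1,[0,0,0.2],[0,0,0]],
    [-1,[0,0,0.3],[0,0,0]]
  ]
}}

```text
t: 8.28
tool_pos: [0.5855, 0.2726, 0.2922]
tool_rot: [-2.292, -2.145, 0.007]
contact_force: [1.1, 0.6, -1.2]
opening: 0.0852
grip_force: 0.0
```

{"name": "jog_arm", "arguments": {
  "deltas": [
    [-1,[-0.05,-0.1,0.1],[0,0,0]],
    [-1,[-0.12,-0.2,0.1],[0,0,0]],
    [-1,[-0.2,-0.3,0.1],[0,0,0]],
    [-1,[-0.25,-0.4,0.1],[0,0,0]],
    [-1,[-0.3,-0.5,0.1],[0,0,0]],
    [-1,[-0.36,-0.6,0.05],[0,0,0.03]],
    [-1,[-0.4,-0.67,0],[0,0,0.06]],
    [-1,[-0.4,-0.67,-0.05],[0,0,0.09]],
    [-1,[-0.4,-0.67,-0.1],[0,0,0.12]],
    [-1,[-0.4,-0.67,-0.1],[0,0,0.15]],
    [-1,[-0.4,-0.67,-0.1],[0,0,0.1639]],
    [-1,[-0.4,-0.67,-0.1],[0,0,0.1639]]
  ]
}}

```text
t: 9.28
tool_pos: [0.4263, 0.0047, 0.2532]
tool_rot: [-1.671, -2.659, 0.0]
contact_force: [0.6, 0.4, -0.3]
opening: 0.0852
grip_force: 0.0
```

```bash
python3 - <<'E'
from h import *
o=ctrl.get_obs();print(o['t'],o['tool_pos'],o['tool_rot'],o['opening'])
c=ctrl.get_calibration('wrist');w=ctrl.get_image('wrist')[:,:,::-1].copy();s=ctrl.get_image('side')[:,:,::-1].copy()
M=np.array([.4368,-.0234,.12]);d=np.array([.434,-.901,0])
for k in(-.044,-.027,0,.044):
    q=pj(0,M+d*k,c)[0];print(q);cv2.circle(w,tuple(int(x) for x in q),2,(0,255,0),-1)
np.save('c2.npy',w)
cv2.imwrite('pics/s5.png',np.hstack([cv2.resize(s[180:330,190:340],(320,320)),w[:320,160:]]))
E
```

```text
9.2833 [0.4263 0.0047 0.2532] [-1.6713 -2.6594  0.0004] 0.08524716459225538
[310.9888 199.36  ]
[311.0725 223.6148]
[311.1994 260.3766]
[311.3916 316.0603]
```

View pics/s5.png

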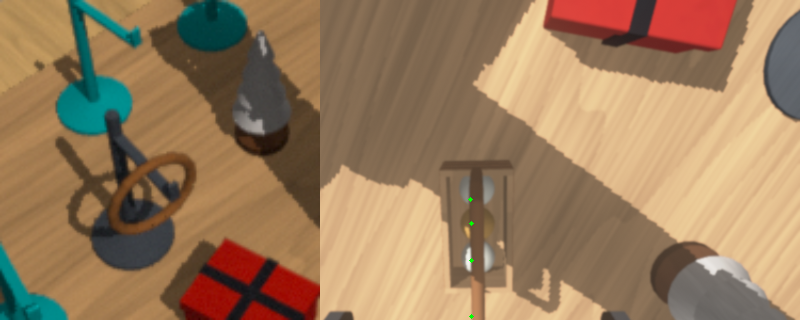

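Wreath now hangs on the short hook (side crop, ring around the strip). In the wrist view the basket bar is about 5 px right of my predicted dots. I'll check the fit along the bar using the basket rim.

```bash
python3 - <<'E'
from h import *
c=ctrl.get_calibration('wrist')
M=np.array([.4404,-.0217,0]);d=np.array([.434,-.901,0]);e=np.array([.901,.434,0])
for z in(.055,0):
  for y in(-.055,.055):
    for x in(-.03,.03):
      print(z,y,x,pj(0,M+d*y+e*x+[0,0,z],c)[0]-[-160,0])
print(pj(0,M-d*.052+[0,0,.105],c)+[160,0],pj(0,M+d*.052+[0,0,.105],c)+[160,0])
w=np.load('c2.npy');
cv2.imwrite('pics/s6.png',cv2.resize(w[140:380,220:420],(667,600)[:2] if 0 else (500,600)))
E
```

```text
0.055 -0.055 -0.03 [438.8694 167.3069]
0.055 -0.055 0.03 [512.6831 167.2705]
0.055 0.055 -0.03 [442.3145 290.3925]
0.055 0.055 0.03 [509.4676 290.3326]
0 -0.055 -0.03 [443.8043 157.9806]
0 -0.055 0.03 [507.8166 157.951 ]
0 0.055 -0.03 [446.4373 266.754 ]
0 0.055 0.03 [505.3796 266.7059]
[[475.7445 182.8793]] [[475.8718 314.9614]]
```

View pics/s6.png

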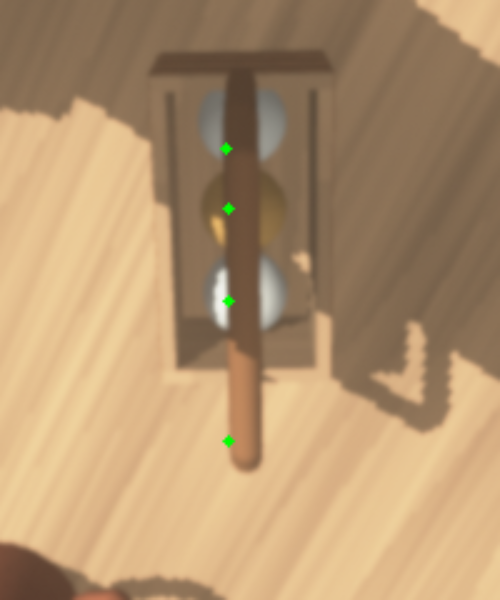

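The bar runs from crop (240,70) to (245,470), and rim edges agree with the model to within about 1–2 mm. I'll grasp 27 mm off the bar's middle, on the +y side.

{"name": "jog_arm", "arguments": {
  "deltas": [
    [-1,[0.0085,-0.0085,-0.09],[0,0,0]],
    [-1,[0.0085,-0.0085,-0.18],[0,0,0]],
    [-1,[0.0085,-0.0085,-0.27],[0,0,0]],
    [-1,[0.0085,-0.0085,-0.34],[0,0,0]],
    [-1,[0.0085,-0.0085,-0.38],[0,0,0]],
    [-1,[0.0085,-0.0085,-0.38],[0,0,0]],
    [1,[0.0085,-0.0085,-0.38],[0,0,0]],
    [1,[0.0085,-0.0085,-0.38],[0,0,0]],
    [1,[0.0085,-0.0085,-0.38],[0,0,0]],
    [1,[0.0085,-0.0085,-0.38],[0,0,0]],
    [1,[0.0085,-0.0085,-0.38],[0,0,0]],
    [1,[0.0085,-0.0085,-0.38],[0,0,0]]
  ],
  "squeeze": 70
}}

```text
t: 10.38
tool_pos: [0.4307, 0.0015, 0.1027]
tool_rot: [1.671, 2.659, 0.001]
contact_force: [-0.9, -0.0, 0.5]
opening: 0.0122
grip_force: 0.2
```

{"name": "jog_arm", "arguments": {
  "deltas": [
    [1,[0,0,0],[0,0,0]],
    [1,[0,0,0],[0,0,0]],
    [1,[0,0,0],[0,0,0]],
    [1,[0,0,0.03],[0,0,0]],
    [1,[0,0,0.07],[0,0,0]],
    [1,[0,0,0.13],[0,0,0]],
    [1,[0,0,0.2],[0,0,0]],
    [1,[0,0,0.28],[0,0,0]],
    [1,[0,0,0.36],[0,0,0]],
    [1,[0,0,0.43],[0,0,0]],
    [1,[0,0,0.455],[0,0,0]],
    [1,[0,0,0.455],[0,0,0]]
  ]
}}

```text
t: 11.38
tool_pos: [0.4314, 0.0014, 0.2863]
tool_rot: [1.669, 2.656, 0.003]
contact_force: [0.5, 0.3, -1.5]
opening: 0.0074
grip_force: 68.5
```

Basket is held. I'll carry it in front of the tall hook, turned 16° so the bar lies across the strip.

{"name": "jog_arm", "arguments": {
  "deltas": [
    [1,[0.005,-0.05,0.005],[0,0,-0.015]],
    [1,[0.01,-0.11,0.005],[0,0,-0.03]],
    [1,[0.015,-0.18,0.005],[0,0,-0.045]],
    [1,[0.02,-0.25,0.005],[0,0,-0.06]],
    [1,[0.025,-0.32,0.005],[0,0,-0.075]],
    [1,[0.03,-0.39,0.005],[0,0,-0.09]],
    [1,[0.035,-0.46,0.005],[0,0,-0.09]],
    [1,[0.04,-0.53,0.005],[0,0,-0.09]],
    [1,[0.05,-0.59,0.005],[0,0,-0.09]],
    [1,[0.0585,-0.635,0.005],[0,0,-0.09]],
    [1,[0.0585,-0.635,0.005],[0,0,-0.09]],
    [1,[0.0585,-0.635,0.005],[0,0,-0.09]]
  ]
}}

```text
t: 12.38
tool_pos: [0.4525, -0.2523, 0.2822]
tool_rot: [-2.028, -2.392, -0.0]
contact_force: [-0.2, 0.7, -1.3]
opening: 0.0076
grip_force: 68.5
```

```bash
python3 - <<'E'
from h import *
o=ctrl.get_obs();print(o['t'],o['tool_pos'],o['tool_rot'],o['opening'],o['contact_force'],o['wrist_torque'])
s=ctrl.get_image('side')[:,:,::-1].copy();t=ctrl.get_image('top')[:,:,::-1].copy()
cv2.imwrite('pics/s7.png',np.hstack([cv2.resize(s[90:240,340:490],(400,400)),cv2.resize(t[170:320,420:570],(400,400))]))
E
```

```text
12.3833 [ 0.4525 -0.2523  0.2822] [-2.0276 -2.3921 -0.0001] 0.007571847614698689 [-0.2341  0.6572 -1.2622] [ 0.0673  0.0039 -0.0223]
```

View pics/s7.png

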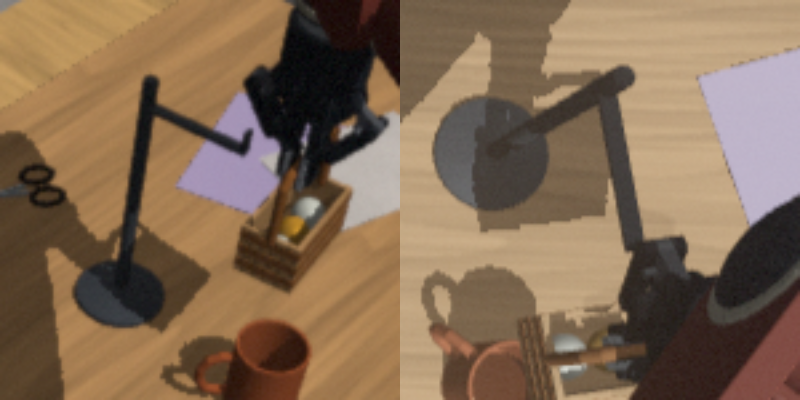

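Top view: the strip runs (610,95) to (640,245) in the crop, and the basket hangs level in front of the mug side. I'll check the basket's predicted position against the visible end wall at (525–550, 320–400).

```bash
python3 - <<'E'
from h import *
o=ctrl.get_obs();T=o['tool_pos'];v=np.array([-.166,.986,0]);u=np.array([-.986,-.166,0])
m=T-.027*v;zb=T[2]+.0185
f=lambda p:(pj('top',p)[0]-[420,170])*2.667+[400,0]
for n,y,x,z in(('rim+ a',.055,.03,-.065),('rim+ b',.055,-.03,-.065),('bot+ a',.055,.03,-.12),('bot+ b',.055,-.03,-.12),('bar+',.044,0,0),('bauble mid',0,0,-.075),('bauble+',.035,0,-.075)):
    p=m+v*y+u*x;p[2]=zb+z;print(n,f(p))
print('lip',f([.517,-.2693,.29]))
E
```

```text
rim+ a [558.1077 398.5098]
rim+ b [541.2032 308.3542]
bot+ a [531.3869 396.1966]
bot+ b [515.7875 311.6308]
bar+ [602.8854 349.9996]
bauble mid [624.9799 341.9204]
bauble+ [573.8604 349.1552]
lip [647.85   244.7035]
```

The prediction matches (rim corner 541,308; bauble 574,349). I'll slide the handle over the lip.

{"name": "jog_arm", "arguments": {
  "deltas": [
    [1,[0,0,0.01],[0,0,0]],
    [1,[0,0,0.01],[0,0,0]],
    [1,[0.04,0.0065,0.01],[0,0,0]],
    [1,[0.08,0.013,0.01],[0,0,0]],
    [1,[0.12,0.0195,0.01],[0,0,0]],
    [1,[0.16,0.026,0.01],[0,0,0]],
    [1,[0.2,0.0325,0.01],[0,0,0]],
    [1,[0.24,0.039,0.01],[0,0,0]],
    [1,[0.2645,0.043,0.01],[0,0,0]],
    [1,[0.2645,0.043,0.01],[0,0,0]],
    [1,[0.2645,0.043,0.01],[0,0,0]]
  ]
}}

```text
t: 13.4
tool_pos: [0.5593, -0.2348, 0.2898]
tool_rot: [-2.028, -2.399, 0.001]
contact_force: [0.5, 0.1, -1.7]
opening: 0.0075
grip_force: 68.5
```

{"name": "jog_arm", "arguments": {
  "deltas": [
    [1,[0,0,-0.025],[0,0,0]],
    [1,[0,0,-0.045],[0,0,0]],
    [1,[0,0,-0.06],[0,0,0]],
    [1,[0,0,-0.065],[0,0,0]],
    [1,[0,0,-0.065],[0,0,0]],
    [1,[0,0,-0.065],[0,0,0]]
  ]
}}

```text
t: 13.9
tool_pos: [0.559, -0.2353, 0.2634]
tool_rot: [-2.03, -2.397, 0.0]
contact_force: [-0.1, 0.0, -1.4]
opening: 0.0076
grip_force: 68.6
```

{"name": "jog_arm", "arguments": {
  "deltas": [
    [1,[0,0,-0.006],[0,0,0]],
    [1,[0,0,-0.012],[0,0,0]],
    [1,[0,0,-0.012],[0,0,0]],
    [1,[0,0,-0.012],[0,0,0]]
  ]
}}

```text
t: 14.23
tool_pos: [0.5593, -0.2352, 0.2588]
tool_rot: [-2.029, -2.398, 0.0]
contact_force: [-0.2, 0.0, -1.7]
opening: 0.0074
grip_force: 68.6
```

{"name": "jog_arm", "arguments": {
  "deltas": [
    [1,[0,0,-0.005],[0,0,0]],
    [1,[0,0,-0.005],[0,0,0]],
    [1,[0,0,-0.005],[0,0,0]]
  ]
}}

```text
t: 14.48
tool_pos: [0.5595, -0.2353, 0.2572]
tool_rot: [2.029, 2.398, 0.0]
contact_force: [-0.3, -0.4, 0.1]
opening: 0.0075
grip_force: 68.6
```

The strip has taken the weight: vertical force went from −1.7 to 0.1 N. I'll release and rise.

{"name": "jog_arm", "arguments": {
  "deltas": [
    [0.6,[0,0,0],[0,0,0]],
    [0.3,[0,0,0],[0,0,0]],
    [-0.2,[0,0,0],[0,0,0]],
    [-0.7,[0,0,0],[0,0,0]],
    [-1,[0,0,0],[0,0,0]],
    [-1,[0,0,0],[0,0,0]],
    [-1,[0,0,0],[0,0,0]],
    [-1,[0,0,0],[0,0,0]],
    [-1,[0,0,0.05],[0,0,0]],
    [-1,[0,0,0.12],[0,0,0]],
    [-1,[0,0,0.22],[0,0,0]],
    [-1,[0,0,0.3],[0,0,0]]
  ]
}}

```text
t: 15.48
tool_pos: [0.5592, -0.2351, 0.3788]
tool_rot: [2.029, 2.398, 0.0]
contact_force: [0.8, -0.1, 0.2]
opening: 0.0852
grip_force: 0.0
```

{"name": "jog_arm", "arguments": {
  "deltas": [
    [-1,[-0.1,0.1,0],[0,0,0]],
    [-1,[-0.2,0.2,0],[0,0,0]],
    [-1,[-0.3,0.3,0],[0,0,0]],
    [-1,[-0.3,0.4,0],[0,0,0]],
    [-1,[-0.3,0.4,0],[0,0,0]],
    [-1,[-0.3,0.4,0],[0,0,0]],
    [-1,[-0.3,0.4,0],[0,0,0]],
    [-1,[-0.3,0.4,0],[0,0,0]],
    [-1,[-0.3,0.4,0],[0,0,0]],
    [-1,[-0.3,0.4,0],[0,0,0]],
    [-1,[-0.3,0.4,0],[0,0,0]],
    [-1,[-0.3,0.4,0],[0,0,0]]
  ]
}}

```text
t: 16.48
tool_pos: [0.4396, -0.0759, 0.3766]
tool_rot: [-2.03, -2.396, 0.001]
contact_force: [-0.6, 0.2, 0.6]
opening: 0.0849
grip_force: 0.0
```

```bash
python3 - <<'E'
from h import *
o=ctrl.get_obs();print(o['t'],o['tool_pos'])
t0=cv2.imread('pics/top0.png').astype(int)
a=ctrl.get_image('top')[:,:,::-1].astype(int)
import time
b=[ctrl.get_image('top')[:,:,::-1].astype(int) for _ in range(6)][-1]
print('motion over .3s', (np.abs(a-b).max(2)>25)[150:330,420:600].sum(),(np.abs(a-b).max(2)>25)[150:330,190:300].sum())
# expected handle/basket points in top picture, colour there now
u=np.array([-.986,-.166,0]);v=np.array([-.166,.986,0]);s=np.array([.622,-.252,.275])+u*.06
for l in(-.04,-.02,.02,.04): q=pj('top',s+v*l)[0];x,y=q.astype(int);print(l,q,a[y,x,::-1],t0[y,x,::-1])
# brown mask row centroids around bar
m=(np.abs(b-t0).max(2)>30)[150:330,420:600];ys,xs=np.nonzero(m);print('changed bbox',xs.min()+420,xs.max()+420,ys.min()+150,ys.max()+150)
for y in(.055,-.055):
  for x in(.03,-.03): p=s+v*y+u*x;p[2]=.21;print('rim',pj('top',p)[0])
cv2.imwrite('pics/end.png',b)
E
```

```text
16.4833 [ 0.4396 -0.0759  0.3766]
motion over .3s 286 48
-0.04 [526.9541 232.8452] [143 106  75] [112  93  72]
-0.02 [515.5826 234.4303] [151 110  77] [115  94  71]
0.02 [492.813  237.6042] [143 103  72] [114  93  71]
0.04 [481.4149 239.193 ] [149 108  74] [114  94  69]
changed bbox 420 599 161 329
rim [464.3436 261.1033]
rim [458.4602 229.5141]
rim [522.6184 252.9412]
rim [516.1698 221.4953][ WARN:0@2.640] global loadsave.cpp:1063 imwrite_ Unsupported depth image for selected encoder is fallbacked to CV_8U.
```

{"name": "jog_arm", "arguments": {
  "deltas": [
    [-1,[0,0,0],[0,0,0]],
    [-1,[0,0,0],[0,0,0]],
    [-1,[0,0,0],[0,0,0]],
    [-1,[0,0,0],[0,0,0]],
    [-1,[0,0,0],[0,0,0]],
    [-1,[0,0,0],[0,0,0]],
    [-1,[0,0,0],[0,0,0]],
    [-1,[0,0,0],[0,0,0]],
    [-1,[0,0,0],[0,0,0]],
    [-1,[0,0,0],[0,0,0]],
    [-1,[0,0,0],[0,0,0]],
    [-1,[0,0,0],[0,0,0]]
  ]
}}

```text
t: 17.83
tool_pos: [0.4393, -0.0752, 0.3769]
tool_rot: [-2.029, -2.398, 0.0]
contact_force: [-0.1, 0.0, -0.5]
opening: 0.0856
grip_force: 0.0
```

```bash
python3 - <<'E'
from h import *
o=ctrl.get_obs();print(o['t'],o['dq'])
I=[ctrl.get_image('top').astype(int) for _ in range(8)];a,b=I[0],I[-1]
mm=np.abs(a-b).max(2)>25
print('motion',mm[150:330,420:600].sum(),mm[150:330,190:300].sum())
u=np.array([-.986,-.166,0]);v=np.array([-.166,.986,0]);s=np.array([.622,-.252,.275])+u*.06
for l in(-.03,.03):
  print('across bar, red:',l,[int(b[int(q[1]),int(q[0]),0]) for q in pj('top',np.array([s+v*l+u*k for k in np.arange(-.045,.046,.005)]))])
sd=ctrl.get_image('side').astype(int)
# white/grey bright baubles near the tall hook
for n,im,x0,y0,x1,y1 in(('top',b,455,200,545,290),('side',sd,370,110,460,220)):
  r=im[y0:y1,x0:x1];m=(r.max(2)-r.min(2)<22)&(r.min(2)>115);k,_,st,c=cv2.connectedComponentsWithStats(m.astype(np.uint8))
  print(n,[(c[i]+[x0,y0],int(st[i,4])) for i in range(1,k) if st[i,4]>12])
  m0=s.copy();m0[2]=.155+.045
  print('  pred baubles',[pj(n,m0+v*l)[0] for l in(-.033,0,.033)])
m=(b-a);ys,xs=np.nonzero(mm);print('moving area',xs.min() if len(xs) else 0,xs.max() if len(xs) else 0,ys.min() if len(ys) else 0,ys.max() if len(ys) else 0,len(xs))
E
```

```text
17.8333 [ 0.0011  0.0017  0.      0.0005 -0.0016 -0.0019]
motion 0 0
across bar, red: -0.03 [202, 194, 193, 194, 206, 195, 199, 207, 205, 148, 160, 169, 202, 201, 198, 196, 192, 198, 200]
across bar, red: 0.03 [65, 122, 194, 201, 203, 197, 176, 135, 114, 148, 161, 206, 209, 111, 124, 150, 170, 195, 198]
top [(array([539.8545, 211.5636]), 220), (array([497.303 , 243.1818]), 33), (array([470.5254, 248.2542]), 59)]
  pred baubles [array([505.6612, 239.5096]), array([488.4697, 241.9082]), array([471.2578, 244.3096])]
side [(array([455.71 , 156.615]), 200), (array([417.093 , 156.5349]), 43)]
  pred baubles [array([418.104 , 151.6421]), array([411.8911, 158.26  ]), array([405.5154, 165.0514])]
moving area 33 412 344 407 2
```

Motion has stopped. The bar sits across the strip within about 5 mm of the seat and the baubles are near where expected. Handing in.

```bash
python3 -c "
from station import ctrl
print(ctrl.finish_job())"
```

```text
the job is handed in; nothing more can be done
None
```

The wreath hangs on the shorter stand and the basket hangs by its handle on the taller one; both were still and let go at hand-in, at about 18 s of the 69 s. The hand-in returned no verdict, and I did not measure the box, mug or paper tree afterwards.

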